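# Set the span of a three-point bend fixture to the gauge marks and lock it

### The arm

A 6-joint arm with a two-finger parallel gripper is mounted at the origin on a cart in front of the work surface, level with it; the furniture and walls round the work are solid. World frame = base frame: x ahead of the robot, y to its left, z up, the work surface at z = 0. Lengths are in m, angles in rad, forces in N, time in s.
With the tool pointing down it reaches from about 0.325 to 0.875 m from the base axis. Payload 4.4 kg.
Tool frame: the origin (TCP) lies at the centre of the arm's flange, where the gripper is bolted on; the fingertips stand 173 mm ahead of it and the grasp point (between the pads) lies 155 mm ahead of it (manip.tip_reach is the z of the fingertips in the tool frame, in m); z points along the fingers, y is the direction in which the jaws open and shut (so a half turn about z gives the same grasp; the last joint's range is limited). The gripper opens to 85 mm and grips with 20 to 120 N. Pads are 22 mm wide; open, the fingers measure 114 mm over their backs; the gripper's body (76 mm by 85 mm) begins 54 mm behind the grasp point. The pads swing forward as they close: fully open they stand 13 mm farther back than shut.
Start: joints at [-1.365, 0.207, 1.542, -0, 1.393, -0.15], TCP at [0.2, -0.539, 0.405] pointing down, gripper open.
Joint ranges: [-2.73, 2.73], [-0.86, 2.22], [0.23, 2.46], [-1.11, 4.25], [0.08, 2.63], [-2.82, 2.82]. Speed limits (rad/s): [2.79, 2.79, 3.14, 3.14, 3.14, 3.14].

### API

Orientations are given as a rotation vector (axis times angle).
In Python, from bench import manip gives the robot as it stands.
- The arm moves only by the tool step_arm, never from a script. Its argument "series" is a list of rows, each a list of 6 numbers: the shift along the tool's x, y, z in m, then the turn, a rotation vector about the tool's x, y, z in rad. A call has 1 to 20 rows; each row is the pose to reach, as a shift and turn from the pose commanded when the call began, along the tool's axes at that moment; what a row does not reach only later rows make up. A row lasts 1/10 s, in which the tool goes at most 50 mm and 8.59 degrees, less where a joint would pass 70% of its speed; a pose out of reach is approached as far as the arm can. A call with a gripper value outside its range is refused whole. "gripper" is the finger opening in m, from 0 to 0.0854, set as the call begins (left out, the last holds). The fingers move at their own pace and stop on an object; "force" is the grip in N (left out, the last holds). Time passes only in rows, so rows that repeat a pose let the fingers close. It gives the time, the measured TCP pose, the force and the opening at its end, in the units of the state.
- manip.get_obs(): the state, without advancing time (a new reading comes with each control period).
- manip.capture(name): name is "side" or "top"; returns the picture (420x560x3 uint8, blue, green, red); there is no depth.
- manip.camera_info(name): a dict with "fx", "fy", "cx", "cy" (pixels), "xyz" and "orientation" of the camera in the world. Camera axes: x right, y up, looking along -z (the intrinsics and any distortion apply to the point x, -y, -z); pixel columns grow to the right and rows downward; lengths in m; the calibration is good to about 2 mm. A picture is of the moment at which its call begins. camera_info takes no time and is no camera call.
- manip.sign_off(): hands the job in, once; it reports no verdict.
The state is a dict: "time": time; "joint_pos": joint angles; "joint_vel": joint speeds; "tau": joint torques, N m; "position": TCP position; "tool_rot": TCP orientation; "contact_force": force on the tool from outside, world axes, zero at the start; "moment": the same for the moment, N m; "gripper_width": opening from 0.0 (shut) to 1.0 (fully open).
Only numpy, scipy, OpenCV 4.12 (cv2) and the standard library are available. Lean on these libraries where they do the work, as an engineer would, in place of code of your own. Each camera call takes 0.05 s, during which the arm holds its last target.

### The job

Set the bend fixture to its standard 64 mm span: with a fingertip, roll the knurled adjuster wheel at its right-hand end, top of the rim away from you, until the two roller supports have closed in and both their pointers stand on the two broad gauge marks of the scale. Then press the raised lock lever at the left-hand end fully down to brake the screw. Only touch and push: do not lift the fixture or shove it out of its place, and leave the small parts in front of it alone.

Things in the scene. Friction and masses are not known exactly. Their poses are not given: they have to be found in the camera images.
- fixture: Loose 2.4 kg bend fixture: dark base 222 mm long (y) x 68 x 12, grey cheeks 59 high, two aluminium supports with rollers, screw along y, wheel at the right end, black lever at the left. Origin: on the bench under the middle of the span; x to its back (away from the robot, turned up to 0.28 rad), y to its left end, z up. Slides if pushed with over about 14 N.
- adjuster_wheel (a joint): Angle of wheel and screw, rad, 0 to 13, starts at 2.2 to 4.6. Rolling the top of the rim to the fixture's +x (away from the robot) raises it and closes the supports: roller distance = 92 mm - 3.82 mm per rad, 64 mm at 7.33. Stays where left; resists with about 0.03 N m (1.2 N at the rim); turned by friction (coefficient about 1) under a fingertip pressed on with some 4 to 12 N.
- rim_top (a point): Topmost point of the wheel's rim at mid width, 66 mm above the bench (fixed to the fixture). The wheel is a knurled steel disc, 52 mm diameter, 18 wide, axis level along the fixture's y, 40 mm above the bench, centre at y = -89.5 mm. It stands 7 mm proud of two grey cheeks (52 mm along x, 59 high), 1.5 mm from either side of it.
- left_roller (a point): Top of the left support's roller at mid length, 74 mm above the bench. Roller 10 mm diameter, 46 long along the fixture's x; it moves along the fixture's y as the wheel turns, mirrored to the right one. The support's black pointer lies at the same y, over the scale rail in front.
- right_roller (a point): The same point of the right support.
- left_mark (a point): Left gauge mark: black line 2.4 mm wide (along y), 16.5 long, across the flat scale rail along the fixture's front (rail x = -52 to -34 mm, y = -75 to 75, top 20 mm above the bench; its other ticks are thin and 5 mm apart). This point is the mark's middle, 32 mm left of the origin.
- right_mark (a point): Right gauge mark, 32 mm right of the origin.
- lock_lever (a joint): Angle of the lock lever, rad: 0 to 0.2 at the start (raised outward, 57 degrees above level at 0), 1.0 = fully down, level, pointing to the fixture's +y. Hinge along the fixture's x. Stays where left; needs about 3 to 6 N at the pad; over the last half of its travel its cam presses on the screw's brake drum.
- lever_pad (a point): Middle of the upper face of the lever's black thumb pad (17 mm wide along x, 22 long), 62 mm from the hinge. The pad's upper face is 67 mm above the bench when fully down.
- lever_hinge (a point): Hinge of the lock lever, 94 mm left of the origin and 59 mm above the bench (fixed to the fixture).
- bend_bar_0: Loose grey bend specimen, a flat bar 80 x 10 x 4 mm, lying in front of the fixture. Origin under its middle. Leave alone.
- bend_bar_1: A second such bar beside it. Leave alone.
- rod_sample: Loose turned steel rod, 18 mm diameter, 42 high, upright, in front of the fixture's right part. Origin: centre of its underside. Leave alone.
- bush_sample: Loose flanged steel bush, 31 mm diameter, 25 high, in front of the fixture. Origin: centre of its underside. Leave alone.

How it is judged:
By the outcome, as a careful person would: the job done as asked, in the order asked, and still so for the second after the job is handed in, with the robot touching nothing.
It also fails if it takes over 64 s, if anything falls off the work surface, if the arm or the gripper's body presses on something with over 40 N, if the wrist force passes 120 N, or if a joint passes its speed limit or range.

## Working session

There is one attempt and no reset: what is moved stays moved. The work goes in short steps, Python scripts to look and compute and a tool call to move; the robot and the scene stay as the last step left them, time stands still between calls to the robot, and variables do not carry over. Pictures are saved under pics/ and viewed, and the job is handed in when it is done.

Besides the shell and the picture viewer there is one more tool, called after "Request:" as a command line: name --pt "numbers of a row" for each row, then --argument value for the rest. step_arm: Moves the arm, as the interface text tells. Its arguments: {"type":"object","properties":{"series":{"type":"array","items":{"type":"array","items":{"type":"number"}}},"gripper":{"type":"number"},"force":{"type":"number"}},"required":["series"]}

```bash
ls; mkdir -p pics; python3 - <<'E'
from bench import manip
import cv2
for n in("side","top"):
    print(manip.camera_info(n)); cv2.imwrite(f"pics/{n}0.png",manip.capture(n))
print(manip.get_obs())
E
```

```text
pics
{'fx': 488.6269837017825, 'fy': 488.6269837017825, 'cx': 276.62136132344824, 'cy': 217.89474497308103, 'xyz': array([ 0.31893155, -1.00030182,  0.5518449 ]), 'orientation': array([ 0.98726428, -0.09199581, -0.19315025])}
{'fx': 449.13453525053296, 'fy': 449.13453525053296, 'cx': 277.6073044235861, 'cy': 210.9511979982489, 'xyz': array([ 0.29768675, -0.29184036,  0.92002488]), 'orientation': array([ 0.13645809, -0.16180936, -1.57920431])}
{'time': 0.1, 'joint_pos': array([-1.36549233e+00,  2.07372210e-01,  1.54283398e+00,  1.29091449e-05,
        1.39352282e+00, -1.50537573e-01]), 'joint_vel': array([ 1.12089988e-04, -1.10131144e-03, -4.29921645e-03,  1.51217520e-03,
        7.67422842e-05, -1.66021730e-03]), 'tau': array([ 1.65358292e-04, -3.84090292e+01, -2.92546427e+01, -2.81289767e-04,
        4.86049888e-03, -1.30883473e-05]), 'position': array([ 0.2002201 , -0.53865838,  0.40360939]), 'tool_rot': array([-3.08989731e+00, -5.55628712e-01,  7.18832737e-05]), 'contact_force': array([ 0.59232509,  0.12785209, -0.67755479]), 'moment': array([ 0.02426119,  0.01435642, -0.0436045 ]), 'gripper_width': 0.9972215848052716}
```

View pics/side0.png

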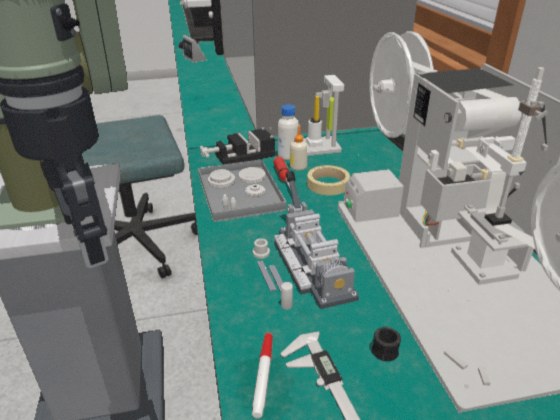

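View pics/top0.png

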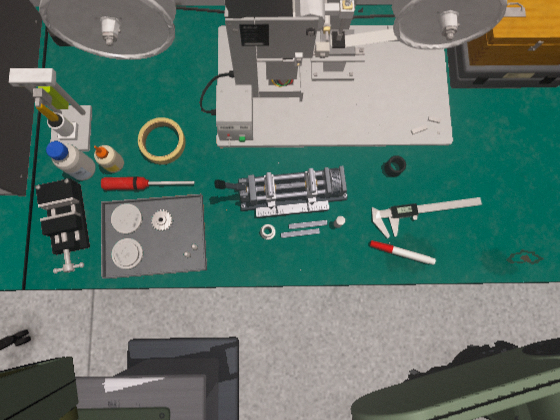

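The fixture is near (290,190) in the top view and (315,250) in the side view. I'll enlarge both.

```bash
cat > h.py <<'E'
import numpy as np, cv2
from scipy.spatial.transform import Rotation as R
from bench import manip
C={n:manip.camera_info(n) for n in("side","top")}
def proj(n,P):
    c=C[n]; q=R.from_rotvec(c["orientation"]).inv().apply(np.atleast_2d(P)-c["xyz"])
    return np.c_[c["cx"]+c["fx"]*q[:,0]/-q[:,2], c["cy"]-c["fy"]*q[:,1]/-q[:,2]]
def back(n,uv,z):
    c=C[n]; uv=np.atleast_2d(uv).astype(float)
    d=np.c_[(uv[:,0]-c["cx"])/c["fx"],-(uv[:,1]-c["cy"])/c["fy"],-np.ones(len(uv))]
    d=R.from_rotvec(c["orientation"]).apply(d)
    return c["xyz"]+d*((z-c["xyz"][2])/d[:,2])[:,None]
def F2W(pose,p):
    x,y,a=pose; p=np.atleast_2d(p)
    return np.c_[x+np.cos(a)*p[:,0]-np.sin(a)*p[:,1], y+np.sin(a)*p[:,0]+np.cos(a)*p[:,1], p[:,2]]
def crop(img,x0,y0,w,h,s,fn):
    o=cv2.resize(img[y0:y0+h,x0:x0+w],None,fx=s,fy=s,interpolation=cv2.INTER_CUBIC)
    for i in range(0,w,10): cv2.line(o,(i*s,0),(i*s,4 if i%50 else 12),(0,255,255),1)
    for i in range(0,h,10): cv2.line(o,(0,i*s),(4 if i%50 else 12,i*s),(0,255,255),1)
    cv2.imwrite(fn,o)
E
python3 - <<'E'
from h import *
crop(cv2.imread("pics/top0.png"),205,155,150,90,5,"pics/top0c.png")
crop(cv2.imread("pics/side0.png"),260,195,110,120,5,"pics/side0c.png")
E
```

```text
(no output)
```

View pics/top0c.png

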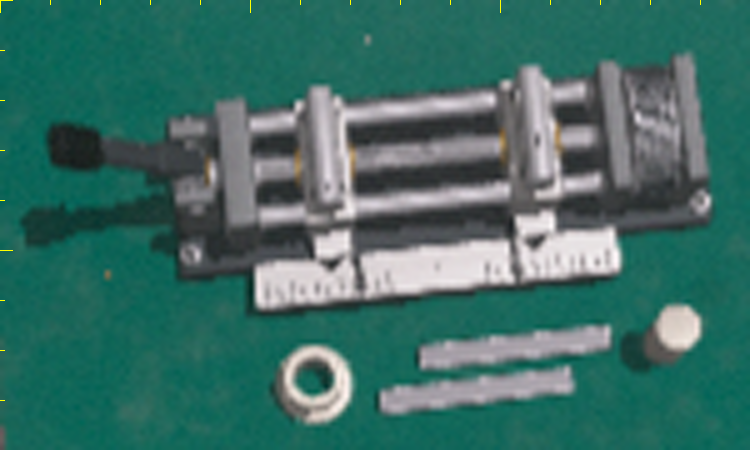

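View pics/side0c.png

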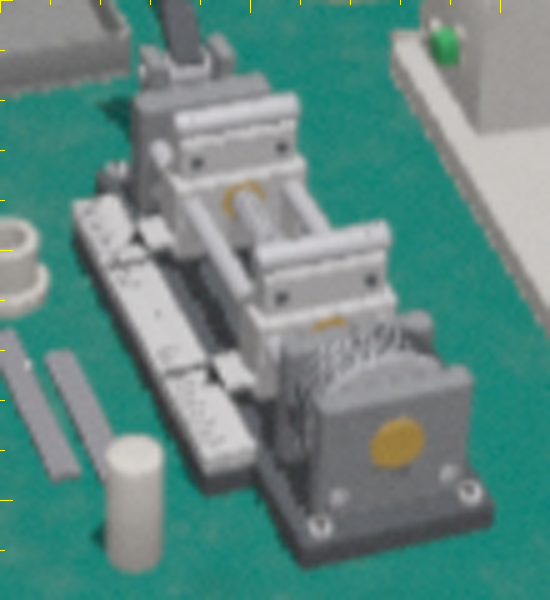

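```bash
cat > fit.py <<'E'
from h import *
from scipy.optimize import least_squares
T=[((-52,75,20),(257,306)),((-52,-75,20),(619,270)),((-34,75,20),(255,266)),((-34,-75,20),(613,231)),((-34,-111,12),(712,213)),((-34,111,12),(180,276)),
   ((-52,32,20),(361,292)),((-52,-32,20),(521,277))]
S=[((-52,75,20),(73,202)),((-52,-75,20),(208,470)),((-34,-75,20),(256,447)),((-34,-111,12),(304,550)),((34,-111,12),(493,500))]
def res(p,full=False):
    o=[]
    for n,L,off in(("top",T,(205,155)),("side",S,(260,195))):
        P=np.array([l[0] for l in L])/1000; uv=np.array([l[1] for l in L])/5+off-0.4
        w=F2W(p[:3],P); 
        if n=="side": w=w+np.r_[p[3:5],0]   # camera calib slack
        o.append(proj(n,w)-uv)
    o=np.vstack(o)
    return o if full else np.r_[o.ravel(),p[3:]*500]
if __name__=="__main__":
    g=back("top",[(290,190)],.03)[0]
    r=least_squares(res,[g[0],g[1],0.1,0,0],loss="soft_l1"); p=r.x
    print(p); print(res(p,True).round(2))
    for nm,q in dict(rim=(0,-89.5,66),wheelc=(0,-89.5,40),hinge=(0,94,59),Lm=(-43,32,20),Rm=(-43,-32,20)).items():
        w=F2W(p[:3],np.array(q)/1000); print(nm,w.round(4),((proj("top",w)-(205,155)+.4)*5).round(),((proj("side",w)-(260,195)+.4)*5).round())
    for nm,z,L in(("rollL",.074,[(319,90),(331,203)]),("rollR",.074,[(529,70),(542,185)]),("ptr",.022,[(333,263),(537,243)]),("leverpad",.1,[(76,146)])):
        w=back("top",np.array(L)/5+(205,155)-.4,z); a=p[2]
        d=w[:,:2]-p[:2]; print(nm,(np.c_[d@[np.cos(a),np.sin(a)],d@[-np.sin(a),np.cos(a)]]*1000).round(1))
E
python3 fit.py
```

```text
[ 5.19644253e-01 -3.34456178e-01  9.45145681e-02  4.16287517e-04
 -2.20926315e-03]
[[ 0.55 -0.01]
 [ 1.11 -0.5 ]
 [ 0.07 -0.63]
 [ 1.17 -1.25]
 [-1.94  1.37]
 [-2.23 -0.04]
 [ 0.75  0.57]
 [-0.12  0.29]
 [ 0.01  1.37]
 [-0.19 -1.42]
 [ 0.57  0.94]
 [-1.19 -1.52]
 [ 0.18 -0.42]]
rim [[ 0.5281 -0.4236  0.066 ]] [[659. 112.]] [[377. 344.]]
wheelc [[ 0.5281 -0.4236  0.04  ]] [[650. 129.]] [[372. 407.]]
hinge [[ 0.5108 -0.2409  0.059 ]] [[195. 164.]] [[186.  69.]]
Lm [[ 0.4738 -0.3067  0.02  ]] [[362. 273.]] [[129. 267.]]
Rm [[ 0.4799 -0.3704  0.02  ]] [[518. 257.]] [[187. 374.]]
rollL [[ 20.8  42.7]
 [-24.6  42.9]]
rollR [[ 20.2 -39.8]
 [-26.2 -39.1]]
ptr [[-37.8  43.5]
 [-38.4 -40.3]]
leverpad [[  1.4 136.4]]
```

```bash
cat > fit2.py <<'E'
from h import *
from scipy.optimize import least_squares
def model(p):
    b,h=p[5]*1e3,p[6]*1e3
    T=[((-52,75,20),(257,306)),((-52,-75,20),(619,270)),((-34,75,20),(255,266)),((-34,-75,20),(613,231)),((-34,-111+b,12),(712,213)),((-34,111+b,12),(180,276)),
     ((-52,32,20),(361,292)),((-52,-32,20),(521,277)),((23,h,74),(319,90)),((-23,h,74),(331,203)),((23,-h,74),(529,70)),((-23,-h,74),(542,185)),((0,-89.5,66),(655,113))]
    S=[((-52,75,20),(73,202)),((-52,-75,20),(208,470)),((-34,-75,20),(256,447)),((-34,-111+b,12),(304,550)),((34,-111+b,12),(493,500)),
     ((23,h,74),(298,100)),((-23,h,74),(178,117)),((23,-h,74),(388,230)),((-23,-h,74),(258,248))]
    return T,S
def res(p,full=False):
    o=[]
    for n,L,off in zip(("top","side"),model(p),((205,155),(260,195))):
        P=np.array([l[0] for l in L])/1000; uv=np.array([l[1] for l in L])/5+off-0.4
        w=F2W(p[:3],P)
        if n=="side": w=w+np.r_[p[3:5],0]
        o.append(proj(n,w)-uv)
    o=np.vstack(o)
    return o if full else np.r_[o.ravel(),p[3:5]*500]
p=least_squares(res,[.5196,-.334,.0945,0,0,0,.042],loss="soft_l1").x
print(p.round(4)); print(res(p,True).round(1).tolist())
for nm,q in dict(rim=(0,-89.5,66),hinge=(0,94,59),pad_up=(0,128,111),pad_dn=(0,156,67)).items():
    w=F2W(p[:3],np.array(q)/1000); print(nm,w.round(4),((proj("top",w)-(205,155)+.4)*5).round(),((proj("side",w)-(260,195)+.4)*5).round())
c=R.from_rotvec(manip.get_obs()["tool_rot"]); print(c.as_matrix().round(4))
print(back("top",[(250,140),(300,92),(350,90)],.1))
tgt=np.array([[np.sin(p[2]),np.cos(p[2]),0],[np.cos(p[2]),-np.sin(p[2]),0],[0,0,-1]])
print((c.inv()*R.from_matrix(tgt.T if 0 else np.c_[[-np.sin(p[2]),np.cos(p[2]),0],[np.cos(p[2]),np.sin(p[2]),0],[0,0,-1]])).as_rotvec())
rim=F2W(p[:3],(-.014,-.0895,.27))[0]; print(rim, c.inv().apply(rim-manip.get_obs()["position"]))
E
python3 fit2.py
```

```text
[ 0.5188 -0.3333  0.094   0.0015 -0.0011 -0.0051  0.0412]
[[-0.0, 0.4], [0.6, -0.1], [-0.5, -0.2], [0.6, -0.8], [-0.0, 1.6], [-0.3, 0.1], [0.2, 1.0], [-0.7, 0.7], [0.1, -0.7], [0.2, -0.5], [-0.0, -1.0], [0.3, -1.3], [0.2, 0.3], [-0.1, 0.7], [-0.4, -2.3], [0.3, 0.0], [-0.3, -0.4], [1.1, 0.7], [-0.2, -0.5], [-0.4, 0.4], [-0.2, -1.0], [-0.1, 0.5]]
rim [[ 0.5272 -0.4224  0.066 ]] [[656. 114.]] [[373. 342.]]
hinge [[ 0.51   -0.2397  0.059 ]] [[192. 166.]] [[183.  68.]]
pad_up [[ 0.5068 -0.2059  0.111 ]] [[ 92. 142.]] [[156. -94.]]
pad_dn [[ 0.5041 -0.178   0.067 ]] [[ 33. 178.]] [[133. -28.]]
[[ 9.374e-01  3.484e-01 -4.000e-04]
 [ 3.484e-01 -9.374e-01  2.100e-03]
 [ 3.000e-04 -2.100e-03 -1.000e+00]]
[[ 0.5939888  -0.25547892  0.1       ]
 [ 0.6918581  -0.3537593   0.1       ]
 [ 0.69529402 -0.45223691  0.1       ]]
[-0.00158212 -0.00166512 -1.30894191]
[ 0.51323304 -0.42371672  0.27      ] [0.33340262 0.00158757 0.13371735]
```

Request:
step_arm --pt "0.333 0.002 0.1 0 0 -1.309" --pt "0.333 0.002 0.1 0 0 -1.309" --pt "0.333 0.002 0.1 0 0 -1.309" --pt "0.333 0.002 0.1 0 0 -1.309" --pt "0.333 0.002 0.1 0 0 -1.309" --pt "0.333 0.002 0.1 0 0 -1.309" --pt "0.333 0.002 0.134 0 0 -1.309" --pt "0.333 0.002 0.134 0 0 -1.309" --pt "0.333 0.002 0.134 0 0 -1.309" --pt "0.333 0.002 0.134 0 0 -1.309" --pt "0.333 0.002 0.134 0 0 -1.309" --pt "0.333 0.002 0.134 0 0 -1.309" --gripper 0 --force 40

```text
time: 1.3
position: [0.5128, -0.4254, 0.2713]
tool_rot: [2.117, 2.32, -0.0]
contact_force: [0.5, -0.5, 0.3]
gripper_width: -0.0
```

```bash
python3 - <<'E'
from h import *
s=manip.get_obs(); print(s["time"],s["position"],s["contact_force"],s["gripper_width"]); print(R.from_rotvec(s["tool_rot"]).as_matrix().round(4))
for n in("side","top"): cv2.imwrite(f"pics/{n}1.png",manip.capture(n))
crop(cv2.imread("pics/top1.png"),205,105,150,110,5,"pics/top1c.png")
crop(cv2.imread("pics/side1.png"),260,175,110,120,5,"pics/side1c.png")
print(((proj("side",s["position"]+[0,0,-.173])-(260,175)+.4)*5).round())
E
```

```text
1.3 [ 0.51284239 -0.42535848  0.27125489] [ 0.49711657 -0.52214068  0.32388536] -0.00018834795487421068
[[-9.150e-02  9.958e-01  6.000e-04]
 [ 9.958e-01  9.150e-02 -7.000e-04]
 [-7.000e-04  6.000e-04 -1.000e+00]]
[[337. 372.]]
```

View pics/side1c.png

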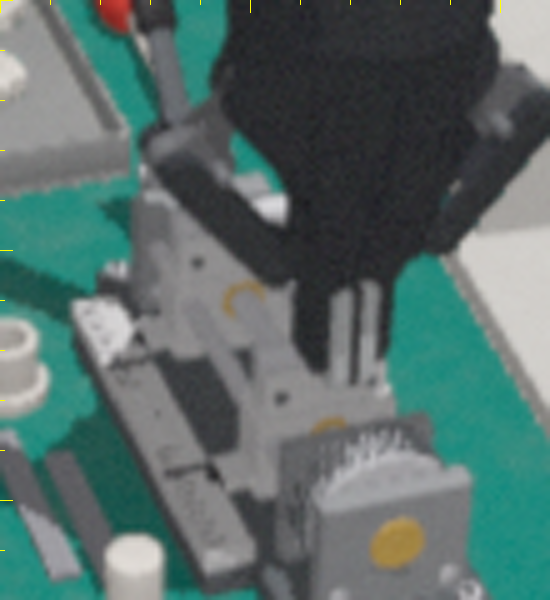

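View pics/top1c.png

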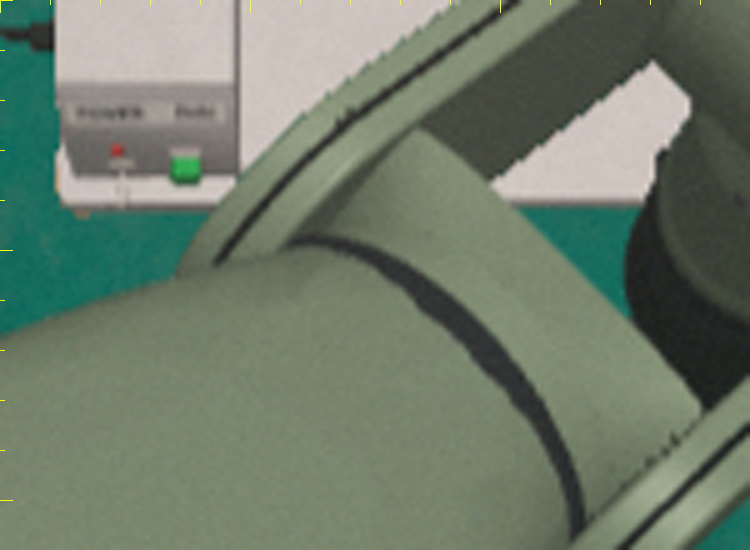

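Request:
step_arm --pt "0.0015 0.003 0.015 0 0 0" --pt "0.0015 0.003 0.026 0 0 0" --pt "0.0015 0.003 0.03 0 0 0" --pt "0.0015 0.003 0.031 0 0 0" --pt "0.0015 0.003 0.031 0 0 0"

```text
time: 1.9
position: [0.5156, -0.4226, 0.2388]
tool_rot: [-2.113, -2.321, -0.0]
contact_force: [-0.2, 0.8, 0.7]
gripper_width: 0.001
```

Request:
step_arm --pt "0 0 0.001 0 0 0" --pt "0 0 0.001 0 0 0"

```text
time: 2.1
position: [0.5159, -0.4231, 0.2388]
tool_rot: [-2.115, -2.323, 0.0]
contact_force: [-1.8, 2.2, 1.1]
gripper_width: 0.002
```

Request:
step_arm --pt "0 0 0.001 0 0 0" --pt "0 0 0.001 0 0 0"

```text
time: 2.3
position: [0.516, -0.4231, 0.2385]
tool_rot: [-2.114, -2.323, 0.0]
contact_force: [-2.4, 2.1, 4.8]
gripper_width: -0.004
```

Request:
step_arm --pt "0 0 0.001 0 0 0" --pt "0 0.003 0.001 0 0 0" --pt "0 0.006 0.001 0 0 0" --pt "0 0.009 0.001 0 0 0" --pt "0 0.012 0.001 0 0 0"

```text
time: 2.8
position: [0.5289, -0.4218, 0.2393]
tool_rot: [2.113, 2.322, 0.002]
contact_force: [-1.5, 5.2, 9.7]
gripper_width: 0.004
```

Request:
step_arm --pt "0.0005 0.003 0 0 0 0" --pt "0.001 0.006 0 0 0 0" --pt "0.001 0.009 0 0 0 0" --pt "0.001 0.012 0 0 0 0"

```text
time: 3.2
position: [0.5406, -0.4203, 0.2384]
tool_rot: [2.112, 2.321, 0.0]
contact_force: [-0.1, 0.9, 3.8]
gripper_width: 0.001
```

Request:
step_arm --pt "0 0 -0.008 0 0 0" --pt "0 0 -0.012 0 0 0"

```text
time: 3.4
position: [0.5399, -0.4201, 0.2491]
tool_rot: [2.114, 2.323, -0.0]
contact_force: [0.1, 0.1, 0.2]
gripper_width: 0.001
```

```bash
python3 - <<'E'
from h import *
cv2.imwrite("pics/side2.png",manip.capture("side"))
crop(cv2.imread("pics/side2.png"),260,195,110,120,5,"pics/side2c.png")
E
```

```text
(no output)
```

View pics/side2c.png

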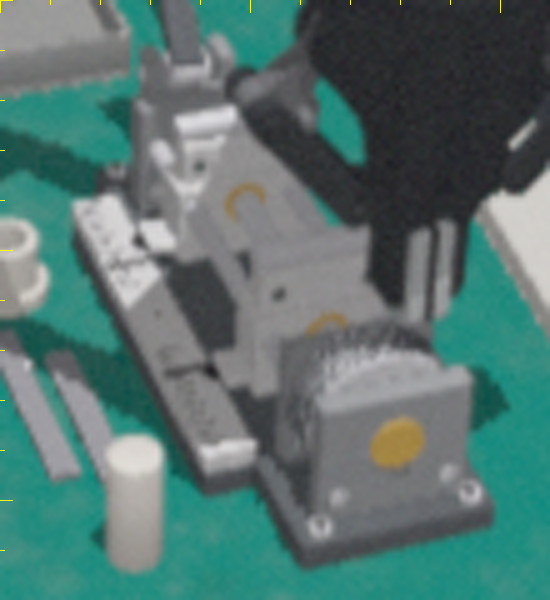

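Request:
step_arm --pt "0 -0.014 0 0 0 0" --pt "0 -0.027 0 0 0 0" --pt "0 -0.027 0.008 0 0 0" --pt "0 -0.027 0.012 0 0 0" --pt "0 -0.027 0.012 0 0 0" --pt "0 -0.023 0.012 0 0 0" --pt "0 -0.019 0.012 0 0 0" --pt "0 -0.015 0.012 0 0 0" --pt "0 -0.011 0.012 0 0 0" --pt "0 -0.007 0.012 0 0 0" --pt "0 -0.003 0.012 0 0 0" --pt "0 0.0 0.012 0 0 0"

```text
time: 4.65
position: [0.5408, -0.4197, 0.2382]
tool_rot: [2.113, 2.322, 0.002]
contact_force: [-0.3, 2.2, 4.7]
gripper_width: -0.002
```

Request:
step_arm --pt "0 0 -0.012 0 0 0" --pt "0 -0.014 -0.012 0 0 0" --pt "0 -0.027 -0.012 0 0 0" --pt "0 -0.027 -0.004 0 0 0" --pt "0 -0.027 0 0 0 0" --pt "0 -0.027 0 0 0 0" --pt "0 -0.023 0 0 0 0" --pt "0 -0.019 0 0 0 0" --pt "0 -0.015 0 0 0 0" --pt "0 -0.011 0 0 0 0" --pt "0 -0.007 0 0 0 0" --pt "0 -0.003 0 0 0 0" --pt "0 0.0 0 0 0 0" --pt "0 0 -0.012 0 0 0" --pt "0 0 -0.012 0 0 0"

```text
time: 6.15
position: [0.5402, -0.4203, 0.2499]
tool_rot: [2.113, 2.322, -0.0]
contact_force: [0.2, -1.1, -0.3]
gripper_width: -0.003
```

```bash
python3 - <<'E'
from h import *
cv2.imwrite("pics/side3.png",manip.capture("side"))
crop(cv2.imread("pics/side3.png"),260,195,110,120,5,"pics/side3c.png")
E
```

```text
(no output)
```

View pics/side3c.png

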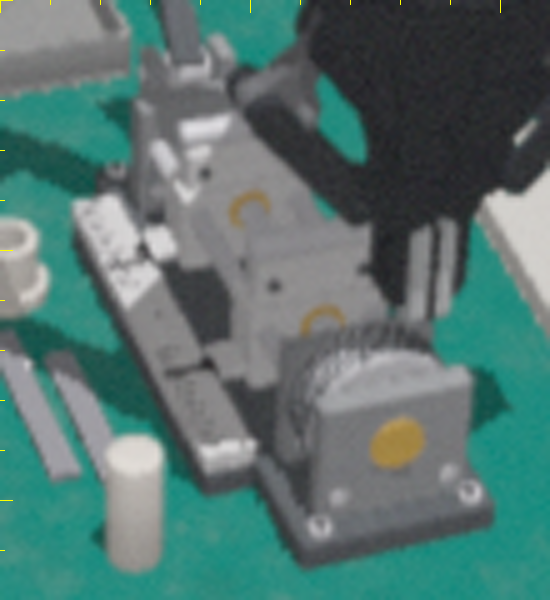

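```bash
python3 - <<'E'
from h import *
p=[.5188,-.3333,.094]
for h in(41.2,36.2,32): print(h,[((proj("side",F2W(p,np.array(q)/1e3)+[.0015,-.0011,0])-(260,195)+.4)*5).round(1)[0] for q in((-23,h,74),(-23,-h,74),(-40,h,22),(-40,-h,22))])
E
```

```text
41.2 [array([176.2, 119.2]), array([257.6, 250.3]), array([130.8, 245.9]), array([206.1, 383.3])]
36.2 [array([180.8, 126.5]), array([252.3, 241.7]), array([135. , 253.7]), array([201.2, 374.3])]
32 [array([184.7, 132.8]), array([247.9, 234.6]), array([138.6, 260.2]), array([197.1, 366.8])]
```

Request:
step_arm --pt "0 -0.014 0 0 0 0" --pt "0 -0.027 0 0 0 0" --pt "0 -0.027 0.008 0 0 0" --pt "0 -0.027 0.012 0 0 0" --pt "0 -0.027 0.012 0 0 0" --pt "0 -0.023 0.012 0 0 0" --pt "0 -0.019 0.012 0 0 0" --pt "0 -0.015 0.012 0 0 0" --pt "0 -0.011 0.012 0 0 0" --pt "0 -0.007 0.012 0 0 0" --pt "0 -0.003 0.012 0 0 0" --pt "0 0.0 0.012 0 0 0" --pt "0 0 0 0 0 0"

```text
time: 7.5
position: [0.5397, -0.419, 0.247]
tool_rot: [-2.112, -2.321, -0.001]
contact_force: [-0.5, 0.3, -0.6]
gripper_width: 0.001
```

Request:
step_arm --pt "0 0 -0.05 0 0 0" --pt "-0.03 -0.03 -0.08 0 0 0" --pt "-0.08 -0.06 -0.08 0 0 0" --pt "-0.13 -0.08 -0.08 0 0 0" --pt "-0.18 -0.1 -0.08 0 0 0" --pt "-0.2 -0.1 -0.08 0 0 0" --pt "-0.2 -0.1 -0.08 0 0 0"

```text
time: 8.2
position: [0.4557, -0.6332, 0.3273]
tool_rot: [2.121, 2.317, -0.003]
contact_force: [-0.6, 0.2, 0.0]
gripper_width: -0.001
```

```bash
python3 - <<'E'
from h import *
for n in("side","top"):
  cv2.imwrite(f"pics/{n}4.png",manip.capture(n))
crop(cv2.imread("pics/side4.png"),260,195,110,120,5,"pics/side4c.png")
crop(cv2.imread("pics/top4.png"),205,155,150,90,5,"pics/top4c.png")
E
```

```text
(no output)
```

View pics/side4c.png

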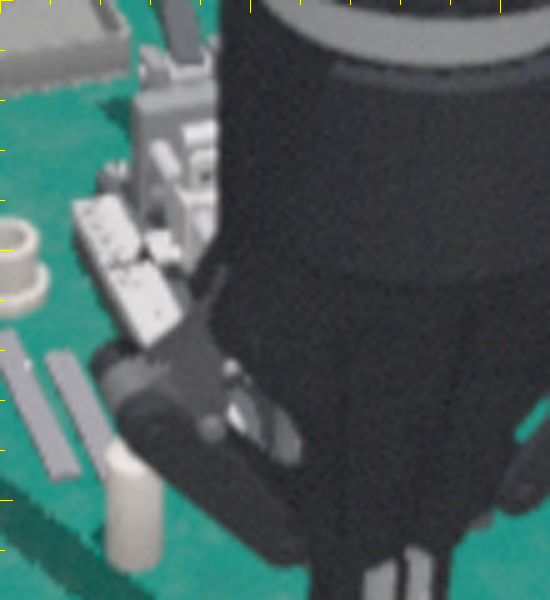

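View pics/top4c.png

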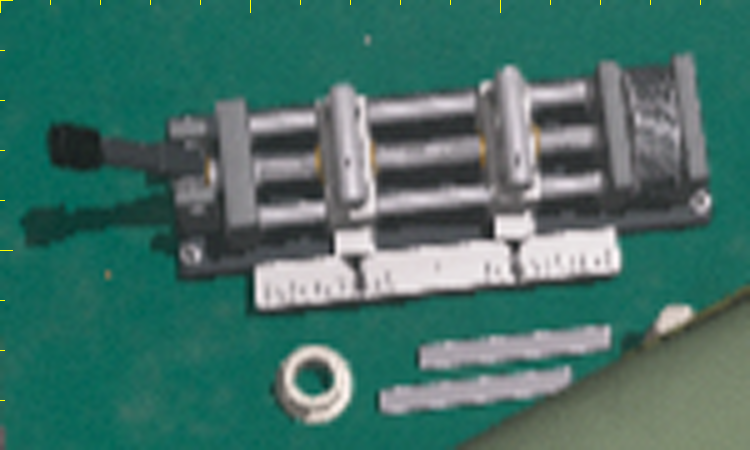

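```bash
cat > rect.py <<'E'
from h import *
import sys
p=[.5188,-.3333,.094]
def rect(img,z,x0,x1,y0,y1,s=.25):
    xs=np.arange(x1,x0,-s); ys=np.arange(y1,y0,-s)
    X,Y=np.meshgrid(xs,ys,indexing="ij")
    uv=proj("top",F2W(p,np.c_[X.ravel()/1e3,Y.ravel()/1e3,np.full(X.size,z)])).reshape(X.shape+(2,)).astype(np.float32)
    return cv2.remap(img,uv[...,0],uv[...,1],cv2.INTER_CUBIC),xs,ys
if __name__=="__main__":
    k=sys.argv[1]; img=cv2.imread(f"pics/top{k}.png")
    a,xs,ys=rect(img,.020,-60,-24,-76,76,.2); cv2.imwrite(f"pics/rail{k}.png",a)
    b,xs,ys=rect(img,.074,-26,26,-76,76,.2); cv2.imwrite(f"pics/roll{k}.png",b)
    from scipy.ndimage import gaussian_filter1d
    g=b.mean(2)
    for lo,hi in((-15,-5),(-5,5),(5,15)):
        m=(xs>lo)&(xs<hi); pr=gaussian_filter1d(g[m].mean(0),6)
        i=[j for j in range(5,len(pr)-5) if pr[j]==pr[j-5:j+6].max() and pr[j]>120]; print("roll",lo,[(ys[j].round(1),pr[j].round()) for j in i])
    g=a.mean(2)
    for lo,hi in((-51,-49),(-48,-46),(-46,-44),(-44,-42),(-42,-40),(-40,-38)):
        m=(xs>lo)&(xs<hi); pr=g[m].mean(0); o=[]
        for c in(33,-31):
            w=abs(ys-c)<6; d=np.clip(pr[w].max()-25-pr[w],0,None); o+= [(d@ys[w]/d.sum()).round(2), d.max().round()]
        print("rail",lo,o)
E
python3 rect.py 0; python3 rect.py 4
```

```text
roll -15 [(np.float64(73.8), np.float64(138.0)), (np.float64(68.8), np.float64(139.0)), (np.float64(62.0), np.float64(121.0)), (np.float64(58.0), np.float64(121.0)), (np.float64(41.4), np.float64(204.0)), (np.float64(34.6), np.float64(198.0)), (np.float64(16.2), np.float64(127.0)), (np.float64(8.0), np.float64(124.0)), (np.float64(-1.6), np.float64(122.0)), (np.float64(-14.2), np.float64(122.0)), (np.float64(-24.2), np.float64(125.0)), (np.float64(-42.8), np.float64(191.0)), (np.float64(-58.6), np.float64(139.0)), (np.float64(-72.4), np.float64(140.0))]
roll -5 [(np.float64(73.4), np.float64(137.0)), (np.float64(41.2), np.float64(198.0)), (np.float64(35.2), np.float64(195.0)), (np.float64(-42.2), np.float64(197.0)), (np.float64(-72.8), np.float64(141.0))]
roll 5 [(np.float64(73.8), np.float64(137.0)), (np.float64(67.0), np.float64(145.0)), (np.float64(55.0), np.float64(148.0)), (np.float64(41.0), np.float64(191.0)), (np.float64(34.0), np.float64(187.0)), (np.float64(14.4), np.float64(152.0)), (np.float64(-6.0), np.float64(153.0)), (np.float64(-14.6), np.float64(147.0)), (np.float64(-
[... 1301 characters left out ...]
at64(194.0)), (np.float64(-54.8), np.float64(147.0)), (np.float64(-59.2), np.float64(151.0)), (np.float64(-72.8), np.float64(143.0))]Traceback (most recent call last):
  File "rect.py", line 20, in <module>
    m=(xs>lo)&(xs<hi); pr=g[m].mean(0); o=[]
                          ~^^^
IndexError: boolean index did not match indexed array along axis 0; size of axis is 180 but size of corresponding boolean axis is 260
Traceback (most recent call last):
  File "rect.py", line 20, in <module>
    m=(xs>lo)&(xs<hi); pr=g[m].mean(0); o=[]
                          ~^^^
IndexError: boolean index did not match indexed array along axis 0; size of axis is 180 but size of corresponding boolean axis is 260
```

View pics/rail4.png

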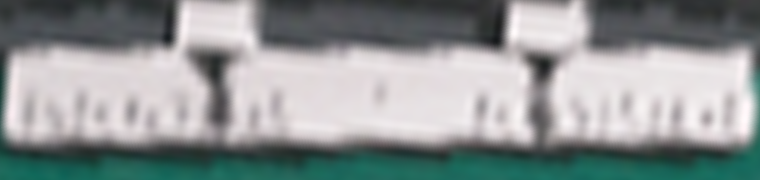

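View pics/roll4.png

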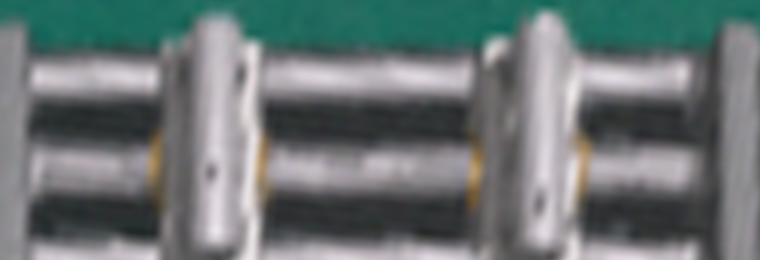

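View pics/rail0.png

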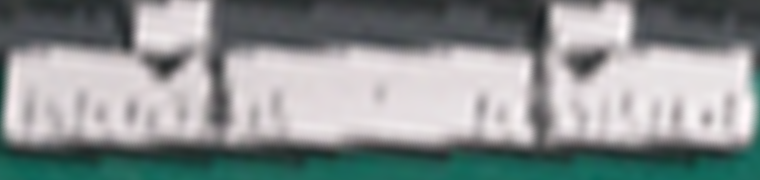

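```bash
cat > meas.py <<'E'
from rect import *
for k in sys.argv[1:]:
    img=cv2.imread(f"pics/top{k}.png"); a,xs,ys=rect(img,.020,-60,-24,-76,76,.2); g=a.mean(2)
    for lo,hi in((-50,-48),(-48,-46),(-45,-43),(-41,-39),(-39,-37),(-37.5,-35.5),(-33,-29)):
        m=(xs>lo)&(xs<hi); pr=g[m].mean(0); o=[]
        for s in(1,-1):
            w=(s*ys>26)&(s*ys<50); q=pr[w]; y=ys[w]
            if lo==-33: d=np.clip(q-130,0,None)
            else: d=np.clip(150-q,0,None)
            o+=[(d@y/max(d.sum(),1)).round(2),d.max().round()]
        print(k,lo,o, "sep",round(o[0]-o[2],2))
E
python3 meas.py 0 4
```

```text
0 -50 [np.float64(32.21), np.float64(39.0), np.float64(-32.27), np.float64(62.0)] sep 64.48
0 -48 [np.float64(32.27), np.float64(71.0), np.float64(-31.89), np.float64(62.0)] sep 64.16
0 -45 [np.float64(32.09), np.float64(75.0), np.float64(-31.82), np.float64(33.0)] sep 63.91
0 -41 [np.float64(32.49), np.float64(66.0), np.float64(-31.84), np.float64(48.0)] sep 64.33
0 -39 [np.float64(39.03), np.float64(87.0), np.float64(-37.81), np.float64(71.0)] sep 76.84
0 -37.5 [np.float64(40.02), np.float64(94.0), np.float64(-39.37), np.float64(92.0)] sep 79.39
0 -33 [np.float64(41.83), np.float64(97.0), np.float64(-42.38), np.float64(108.0)] sep 84.21
4 -50 [np.float64(32.23), np.float64(37.0), np.float64(-32.28), np.float64(56.0)] sep 64.51
4 -48 [np.float64(32.32), np.float64(76.0), np.float64(-31.83), np.float64(61.0)] sep 64.15
4 -45 [np.float64(32.09), np.float64(74.0), np.float64(-31.84), np.float64(30.0)] sep 63.93
4 -41 [np.float64(32.9), np.float64(86.0), np.float64(-32.2), np.float64(61.0)] sep 65.1
4 -39 [np.float64(33.43), np.float64(107.0), np.float64(-32.53), np.float64(106.0)] sep 65.96
4 -37.5 [np.float64(33.6), np.float64(106.0), np.float64(-32.42), np.float64(109.0)] sep 66.02
4 -33 [np.float64(33.17), np.float64(104.0), np.float64(-33.45), np.float64(103.0)] sep 66.62
```

Request:
step_arm --pt "0.05 0.02 0 0 0 0" --pt "0.1 0.04 0 0 0 0" --pt "0.15 0.06 0 0 0 0" --pt "0.2 0.0805 0 0 0 0" --pt "0.2 0.0805 0.04 0 0 0" --pt "0.2 0.0805 0.07 0 0 0" --pt "0.2 0.0805 0.08 0 0 0" --pt "0.2 0.0805 0.085 0 0 0" --pt "0.2 0.0805 0.09 0 0 0" --pt "0.2 0.0805 0.092 0 0 0" --pt "0.2 0.0805 0.092 0 0 0"

```text
time: 9.4
position: [0.5209, -0.4224, 0.2394]
tool_rot: [2.114, 2.321, 0.001]
contact_force: [-1.4, 2.3, 5.2]
gripper_width: 0.003
```

Request:
step_arm --pt "0 0.002 0 0 0 0" --pt "0 0.005 0 0 0 0" --pt "0 0.008 0 0 0 0" --pt "0 0.0105 0 0 0 0" --pt "0 0.0105 0 0 0 0"

```text
time: 9.9
position: [0.5316, -0.4214, 0.2394]
tool_rot: [2.113, 2.32, 0.001]
contact_force: [-0.4, 3.0, 5.6]
gripper_width: -0.0
```

Request:
step_arm --pt "0 0 -0.05 0 0 0" --pt "-0.03 -0.03 -0.09 0 0 0" --pt "-0.08 -0.06 -0.09 0 0 0" --pt "-0.13 -0.08 -0.09 0 0 0" --pt "-0.18 -0.09 -0.09 0 0 0" --pt "-0.2 -0.09 -0.09 0 0 0" --pt "-0.2 -0.09 -0.09 0 0 0"

```text
time: 10.6
position: [0.4569, -0.634, 0.3266]
tool_rot: [2.12, 2.314, -0.005]
contact_force: [0.1, 0.5, 0.2]
gripper_width: 0.004
```

```bash
python3 - <<'E'
from h import *
cv2.imwrite("pics/top5.png",manip.capture("top"))
E
python3 meas.py 4 5; python3 rect.py 5 2>/dev/null|cut -c1-2000|sed 's/np.float64//g'
```

```text
4 -50 [np.float64(32.23), np.float64(37.0), np.float64(-32.28), np.float64(56.0)] sep 64.51
4 -48 [np.float64(32.32), np.float64(76.0), np.float64(-31.83), np.float64(61.0)] sep 64.15
4 -45 [np.float64(32.09), np.float64(74.0), np.float64(-31.84), np.float64(30.0)] sep 63.93
4 -41 [np.float64(32.9), np.float64(86.0), np.float64(-32.2), np.float64(61.0)] sep 65.1
4 -39 [np.float64(33.43), np.float64(107.0), np.float64(-32.53), np.float64(106.0)] sep 65.96
4 -37.5 [np.float64(33.6), np.float64(106.0), np.float64(-32.42), np.float64(109.0)] sep 66.02
4 -33 [np.float64(33.17), np.float64(104.0), np.float64(-33.45), np.float64(103.0)] sep 66.62
5 -50 [np.float64(32.21), np.float64(37.0), np.float64(-32.33), np.float64(58.0)] sep 64.54
5 -48 [np.float64(32.25), np.float64(70.0), np.float64(-31.87), np.float64(61.0)] sep 64.12
5 -45 [np.float64(32.11), np.float64(75.0), np.float64(-31.84), np.float64(30.0)] sep 63.95
5 -41 [np.float64(32.87), np.float64(86.0), np.float64(-31.83), np.float64(47.0)] sep 64.7
5 -39 [np.float64(33.24), np.float64(105.0), np.float64(-32.0), np.float64(76.0)] sep 65.24
5 -37.5 [np.float64(33.09), np.float64(103.0), np.float64(-32.01), np.float64(93.0)] sep 65.1
5 -33 [np.float64(32.22), np.float64(112.0), np.float64(-32.87), np.float64(107.0)] sep 65.09
roll -15 [((73.8), (140.0)), ((69.6), (136.0)), ((55.0), (137.0)), ((31.8), (208.0)), ((25.4), (199.0)), ((9.6), (140.0)), ((-10.4), (142.0)), ((-32.4), (206.0)), ((-43.4), (143.0)), ((-58.8), (143.0)), ((-72.4), (142.0))]
roll -5 [((73.4), (139.0)), ((31.0), (192.0)), ((25.6), (195.0)), ((-32.6), (197.0)), ((-36.4), (190.0)), ((-72.8), (143.0))]
roll 5 [((73.8), (139.0)), ((66.6), (148.0)), ((54.2), (151.0)), ((31.4), (193.0)), ((25.2), (183.0)), ((13.2), (154.0)), ((-6.0), (155.0)), ((-32.6), (195.0)), ((-43.2), (157.0)), ((-54.8), (148.0)), ((-59.0), (151.0)), ((-73.0), (143.0))]
```

View pics/rail5.png

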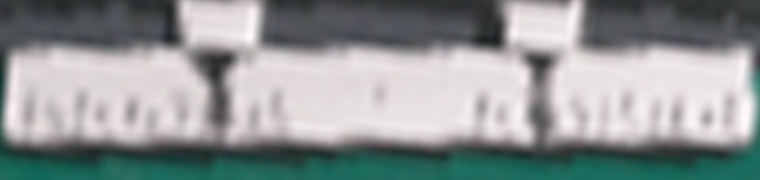

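Request:
step_arm --pt "0.047 0.009 -0.03 0 0 0" --pt "0.094 0.018 -0.03 0 0 0" --pt "0.14 0.027 -0.03 0 0 0" --pt "0.187 0.036 -0.03 0 0 0" --pt "0.234 0.045 -0.03 0 0 0" --pt "0.28 0.053 -0.03 0 0 0" --pt "0.327 0.062 -0.03 0 0 0" --pt "0.374 0.07 -0.03 0 0 0" --pt "0.42 0.08 -0.03 0 0 0" --pt "0.468 0.088 -0.03 0 0 0" --pt "0.468 0.088 -0.03 0 0 0" --pt "0.468 0.088 -0.03 0 0 0"

```text
time: 11.85
position: [0.5035, -0.1522, 0.3576]
tool_rot: [2.109, 2.326, 0.0]
contact_force: [-0.5, -0.3, 0.1]
gripper_width: 0.002
```

```bash
python3 - <<'E'
from h import *
im=np.mean([manip.capture("side").astype(float) for _ in range(6)],0).round().astype(np.uint8)
cv2.imwrite("pics/side6.png",im)
crop(im,268,210,80,90,7,"pics/side6c.png")
E
cat > corr.py <<'E'
from rect import *
def sep(k,z,x0,x1,half,c,sub=.05):
    img=cv2.imread(f"pics/top{k}.png"); b,xs,ys=rect(img,z,x0,x1,-60,60,sub); g=b.astype(float)
    iL=int(round((60-c[0])/sub)); n=int(half/sub); Tm=g[:,iL-n:iL+n]
    best=[]
    for d in np.arange(-3,3,sub):
        iR=int(round((60-c[1]-d)/sub)); P=g[:,iR-n:iR+n]
        a=Tm-Tm.mean(); q=P-P.mean(); best.append(((a*q).sum()/np.sqrt((a*a).sum()*(q*q).sum()),c[0]-c[1]-d))
    return max(best)
for k,c in((0,(41.5,-42)),(4,(32.5,-33.2)),(5,(31.5,-32.4))):
    print(k,"roller",[sep(k,.074,lo,hi,h,c) for lo,hi,h in((-25,25,5),(-25,25,7),(-25,0,5),(0,25,5),(-25,-18,6))])
    print(k,"brk",sep(k,.022,-33,-24,9,c),"brk+ptr",sep(k,.022,-37,-24,9,c))
print("mark",sep(0,.02,-50,-42,3,(32,-32)),sep(5,.02,-50,-42,3,(32,-32)))
E
python3 corr.py
```

```text
0 roller [(np.float64(0.8629320723194058), np.float64(83.10000000000001)), (np.float64(0.8484213943061286), np.float64(82.40000000000002)), (np.float64(0.730035591388058), np.float64(82.95000000000002)), (np.float64(0.9678307098271521), np.float64(83.15)), (np.float64(0.8751243393155742), np.float64(82.55000000000001))]
0 brk (np.float64(0.8296071473333432), np.float64(83.60000000000001)) brk+ptr (np.float64(0.7969193421217544), np.float64(83.60000000000001))
4 roller [(np.float64(0.8506421185742113), np.float64(65.35000000000001)), (np.float64(0.865997306486759), np.float64(64.80000000000001)), (np.float64(0.7682427876040383), np.float64(65.20000000000002)), (np.float64(0.9177245356061551), np.float64(65.45000000000002)), (np.float64(0.9381913851999557), np.float64(65.20000000000002))]
4 brk (np.float64(0.9354840543505125), np.float64(65.9)) brk+ptr (np.float64(0.9098890507122388), np.float64(65.9))
5 roller [(np.float64(0.8742213316244831), np.float64(63.85000000000001)), (np.float64(0.8648611644797713), np.float64(63.20000000000001)), (np.float64(0.8093476923180485), np.float64(63.70000000000001)), (np.float64(0.9350472322890078), np.float64(64.05000000000001)), (np.float64(0.792772963766202), np.float64(63.20000000000001))]
5 brk (np.float64(0.9320222535195982), np.float64(64.35000000000001)) brk+ptr (np.float64(0.8691435968055353), np.float64(64.35000000000001))
mark (np.float64(0.8273619149422642), np.float64(64.15)) (np.float64(0.8047335177178233), np.float64(64.20000000000002))
```

View pics/side6c.png

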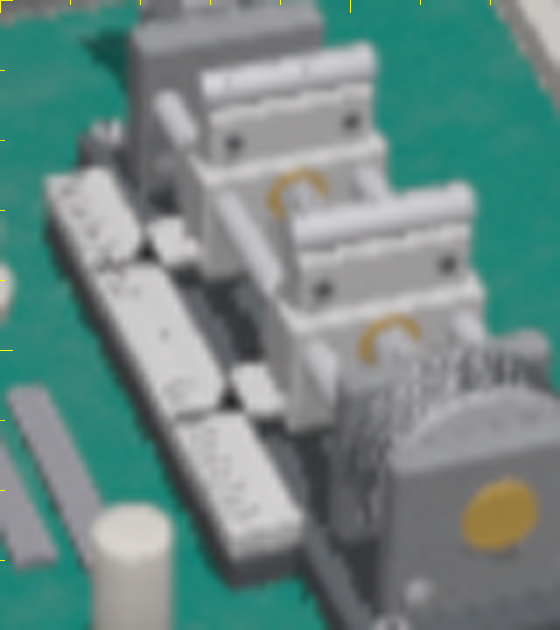

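```bash
cat > sidec.py <<'E'
from h import *
import sys
p=[.5203,-.3344,.094]
def sep(k,z,x0,x1,half,c,s=.05):
    img=cv2.imread(f"pics/side{k}.png"); xs=np.arange(x1,x0,-s); 
    def patch(yc):
        X,Y=np.meshgrid(xs,np.arange(yc+half,yc-half,-s),indexing="ij")
        uv=proj("side",F2W(p,np.c_[X.ravel()/1e3,Y.ravel()/1e3,np.full(X.size,z)])).reshape(X.shape+(2,)).astype(np.float32)
        return cv2.remap(img,uv[...,0],uv[...,1],cv2.INTER_CUBIC).astype(float)
    # y-offset jointly searched: left template at c0+e, right c1-e'
    T=patch(c); a=T-T.mean(); o=[]
    for d in np.arange(-3,3,.05):
        q=patch(-c+d); q=q-q.mean(); o.append(((a*q).sum()/np.sqrt((a*a).sum()*(q*q).sum()),2*c-d))
    return tuple(np.round(max(o),3))
for k,c in ((0,41.5),(6,32)):
    print(k,"roller",sep(k,.074,-24,24,5,c),sep(k,.074,-24,0,5,c),"brk",sep(k,.022,-36,-25,9,c),"mark",sep(k,.02,-50,-42,4,32))
img=cv2.imread("pics/side6.png")
X,Y=np.meshgrid(np.arange(-24,-58,-.2),np.arange(60,-60,-.2),indexing="ij")
uv=proj("side",F2W(p,np.c_[X.ravel()/1e3,Y.ravel()/1e3,np.full(X.size,.02)])).reshape(X.shape+(2,)).astype(np.float32)
cv2.imwrite("pics/siderail6.png",cv2.remap(img,uv[...,0],uv[...,1],cv2.INTER_CUBIC))
s=manip.get_obs(); print(s["time"],s["position"])
crop(cv2.imread("pics/side6.png"),250,120,100,110,6,"pics/lev6.png")
E
python3 sidec.py
```

```text
Traceback (most recent call last):
  File "sidec.py", line 16, in <module>
    print(k,"roller",sep(k,.074,-24,24,5,c),sep(k,.074,-24,0,5,c),"brk",sep(k,.022,-36,-25,9,c),"mark",sep(k,.02,-50,-42,4,32))
                                                                                                       ~~~^^^^^^^^^^^^^^^^^^^^
  File "sidec.py", line 13, in sep
    q=patch(-c+d); q=q-q.mean(); o.append(((a*q).sum()/np.sqrt((a*a).sum()*(q*q).sum()),2*c-d))
                                            ~^~
ValueError: operands could not be broadcast together with shapes (160,160,3) (160,161,3)
```

```bash
sed -i 's/np.arange(yc+half,yc-half,-s)/yc+half-s*np.arange(int(2*half\/s))/' sidec.py; python3 sidec.py
```

```text
0 roller (np.float64(0.931), np.float64(83.4)) (np.float64(0.913), np.float64(83.15)) brk (np.float64(0.972), np.float64(83.65)) mark (np.float64(0.928), np.float64(64.3))
6 roller (np.float64(0.924), np.float64(64.2)) (np.float64(0.909), np.float64(64.0)) brk (np.float64(0.973), np.float64(64.75)) mark (np.float64(0.924), np.float64(64.25))
12.15 [ 0.50356067 -0.15532123  0.35676062]
```

View pics/siderail6.png

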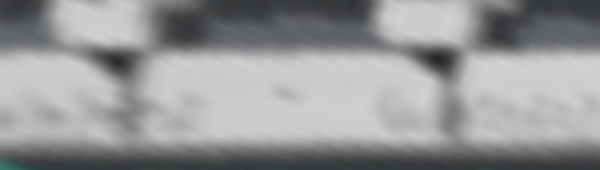

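View pics/lev6.png

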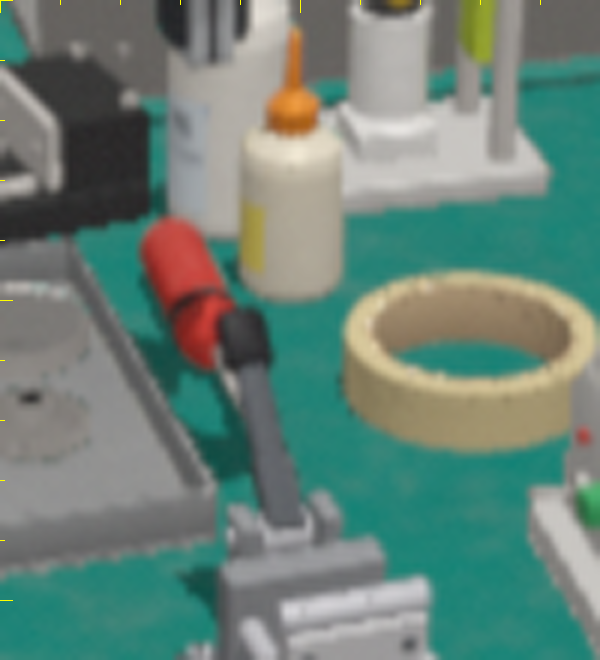

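Both cameras put the roller distance at 64 mm to within about 0.3 mm for the rollers, and up to 0.7 mm for the brackets, whose height isn't known. The pointers meet the broad marks: side view (228,405) and (120,265) in the crop. Next is the lever.

Request:
step_arm --pt "-0.0466 -0.0015 0 0 0 0" --pt "-0.0466 -0.0015 0.02 0 0 0" --pt "-0.0466 -0.0015 0.045 0 0 0" --pt "-0.0466 -0.0015 0.05 0 0 0" --pt "-0.0466 -0.0015 0.05 0 0 0"

```text
time: 12.65
position: [0.5059, -0.201, 0.3054]
tool_rot: [-2.114, -2.32, 0.001]
contact_force: [-0.1, -1.5, 0.1]
gripper_width: 0.006
```

```bash
python3 - <<'E'
from h import *
im=manip.capture("side")
cv2.imwrite("pics/side7.png",im)
crop(im,240,120,120,110,6,"pics/lev7.png")
print(manip.get_obs()["position"])
E
```

```text
[ 0.50649421 -0.2010582   0.30667977]
```

View pics/lev7.png

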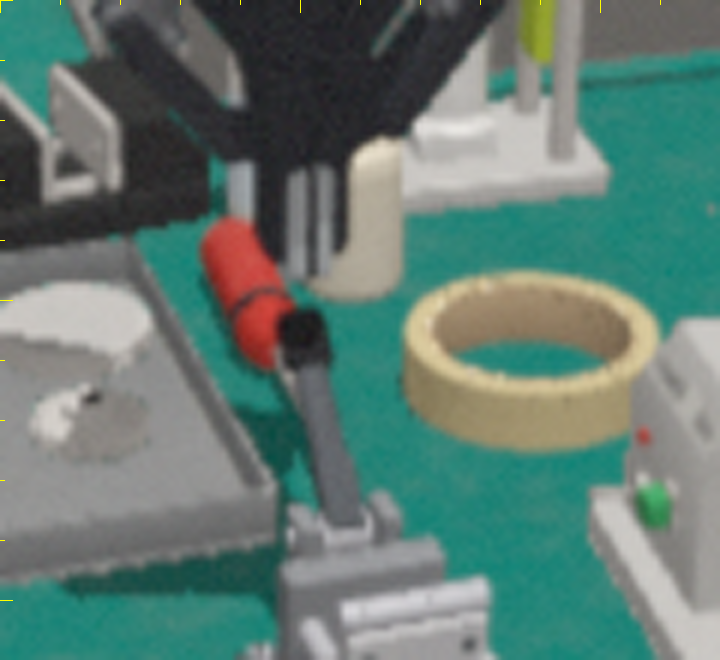

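Request:
step_arm --pt "0 0 0.006 0 0 0" --pt "0.0 0 0.012 0 0 0" --pt "0.001 0 0.017 0 0 0" --pt "0.002 0 0.021 0 0 0" --pt "0.004 0 0.025 0 0 0" --pt "0.006 0 0.029 0 0 0" --pt "0.008 0 0.033 0 0 0"

```text
time: 13.4
position: [0.5059, -0.1925, 0.2735]
tool_rot: [2.114, 2.323, -0.0]
contact_force: [0.2, -0.3, 1.8]
gripper_width: 0.001
```

Request:
step_arm --pt "0.002 0 0.004 0 0 0" --pt "0.004 0 0.008 0 0 0" --pt "0.006 0 0.012 0 0 0" --pt "0.008 0 0.016 0 0 0" --pt "0.01 0 0.02 0 0 0" --pt "0.011 0 0.024 0 0 0" --pt "0.012 0 0.028 0 0 0" --pt "0.013 0 0.031 0 0 0"

```text
time: 14.2
position: [0.5046, -0.1797, 0.2423]
tool_rot: [2.115, 2.323, -0.0]
contact_force: [0.4, -1.2, 1.6]
gripper_width: 0.001
```

```bash
python3 - <<'E'
from h import *
im=manip.capture("side")
cv2.imwrite("pics/side8.png",im)
crop(im,240,120,120,110,6,"pics/lev8.png")
print(manip.get_obs()["contact_force"])
E
```

```text
[-0.33529636  0.19143442  0.52395613]
```

View pics/lev8.png

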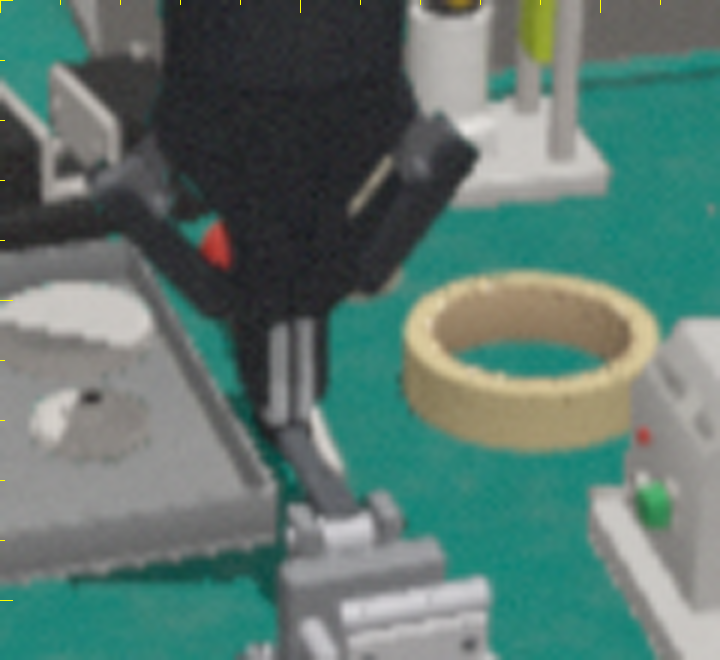

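Request:
step_arm --pt "0 0 0.001 0 0 0" --pt "0.001 0 0.002 0 0 0" --pt "0.001 0 0.003 0 0 0" --pt "0.001 0 0.003 0 0 0"

```text
time: 14.65
position: [0.5045, -0.1786, 0.24]
tool_rot: [-2.114, -2.323, -0.0]
contact_force: [-0.9, 1.4, 3.7]
gripper_width: -0.001
```

Request:
step_arm --pt "0 0 0.001 0 0 0" --pt "0 0 0.002 0 0 0" --pt "0 0 0.002 0 0 0"

```text
time: 14.95
position: [0.5047, -0.1786, 0.2395]
tool_rot: [-2.114, -2.323, -0.0]
contact_force: [-3.9, 3.4, 11.8]
gripper_width: 0.001
```

Request:
step_arm --pt "0 0 0.001 0 0 0" --pt "0 0 0.001 0 0 0" --pt "0 0 0.001 0 0 0"

```text
time: 15.25
position: [0.5048, -0.1786, 0.2392]
tool_rot: [-2.114, -2.323, -0.0]
contact_force: [-6.1, 2.7, 17.6]
gripper_width: -0.0
```

Request:
step_arm --pt "0 0 -0.01 0 0 0" --pt "0 0 -0.04 0 0 0" --pt "-0.01 -0.03 -0.09 0 0 0" --pt "-0.02 -0.08 -0.13 0 0 0" --pt "-0.02 -0.13 -0.13 0 0 0" --pt "-0.02 -0.18 -0.13 0 0 0" --pt "-0.02 -0.2 -0.13 0 0 0" --pt "-0.02 -0.2 -0.13 0 0 0"

```text
time: 16.05
position: [0.304, -0.217, 0.3661]
tool_rot: [-2.119, -2.318, 0.001]
contact_force: [-0.1, -0.9, -0.9]
gripper_width: -0.001
```

```bash
python3 - <<'E'
from h import *
for n in("side","top"): cv2.imwrite(f"pics/{n}9.png",manip.capture(n))
crop(cv2.imread("pics/side9.png"),240,170,120,120,5,"pics/side9c.png")
crop(cv2.imread("pics/top9.png"),205,155,150,90,5,"pics/top9c.png")
E
sed -i 's/(6,32)/(6,32),(9,32)/' sidec.py; python3 sidec.py
```

```text
0 roller (np.float64(0.931), np.float64(83.4)) (np.float64(0.913), np.float64(83.15)) brk (np.float64(0.972), np.float64(83.65)) mark (np.float64(0.928), np.float64(64.3))
6 roller (np.float64(0.924), np.float64(64.2)) (np.float64(0.909), np.float64(64.0)) brk (np.float64(0.973), np.float64(64.75)) mark (np.float64(0.924), np.float64(64.25))
9 roller (np.float64(0.924), np.float64(64.2)) (np.float64(0.912), np.float64(64.0)) brk (np.float64(0.97), np.float64(64.8)) mark (np.float64(0.937), np.float64(64.2))
16.15 [ 0.30672551 -0.21751047  0.36684289]
```

View pics/side9c.png

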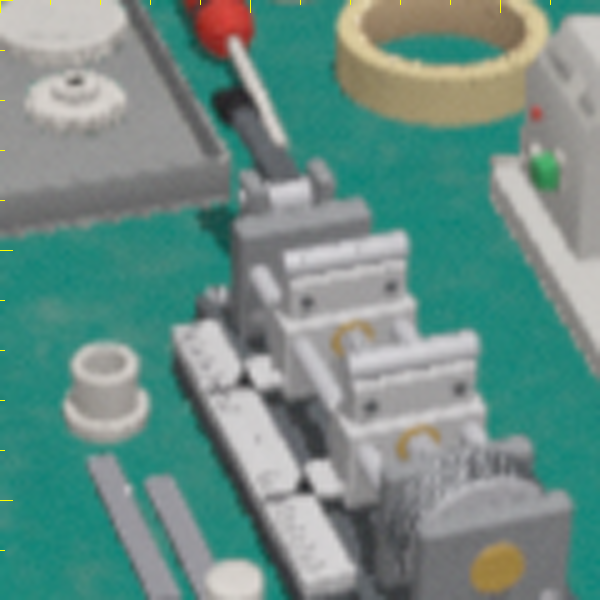

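View pics/top9c.png

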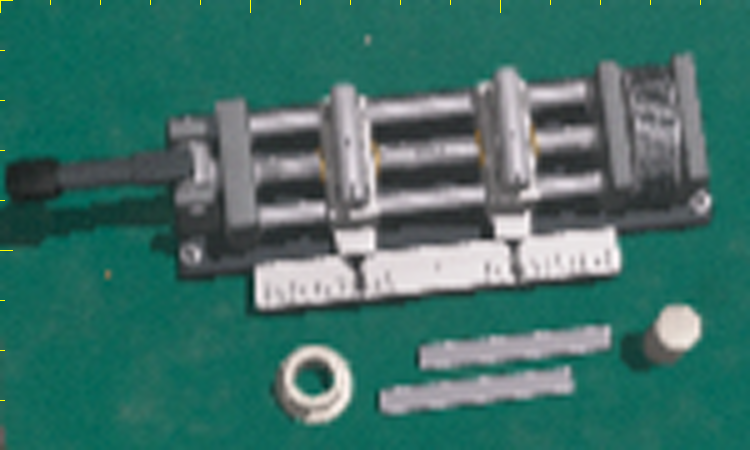

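The lever pad sits at (33,178) in the crop, exactly where it should be when fully down. The fixture and the small parts are where they started, and the span has not changed.

```bash
python3 -c "
from bench import manip
print(manip.sign_off())"
```

```text
the job is handed in; nothing more can be done
None
```

I set the bend fixture to its 64 mm span and pressed the lock lever fully down, in that order. I handed the job in at about 16 s of the 64 s allowed.

- **Wheel:** I rolled it with the closed fingertips in five strokes, four long and one short. The highest press force I read was about 10 N.
- **Span:** after locking, the rollers measured 64.0–64.2 mm apart in the side camera, where the two marks themselves read 64.2 mm. A top-camera measurement just before locking gave about 63.7–64.0 mm. Both pointers appear on the broad marks.
- **Lever:** it stopped firmly at 17.6 N with the fingertips 66–67 mm above the bench. In the last top picture the pad is exactly where a fully lowered lever should be.
- **Surroundings:** in the last pictures the fixture, bars, bush and rod are where they started, and the arm is clear of everything.

**Disagreement:** the pointer brackets gave readings of 64.35 to 65.1 mm depending on the method. I put the excess down to their unknown height and shadows and went by the rollers. The pointers could still be a few tenths of a millimetre off the centres of the marks.

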